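# Reset the depth stop and lock it again

### The arm

A 7-joint arm with a two-finger parallel gripper is mounted at the origin on the work surface; the furniture and walls round the work are solid. World frame = base frame: x ahead of the robot, y to its left, z up, the work surface at z = 0. Lengths are in m, angles in degrees, forces in N, time in s.
With the tool pointing down it reaches from about 0.35 to 0.9 m from the base axis. Payload 7.2 kg.
Tool frame: the origin (TCP) lies at the very end of the fingers, on their centre line; the grasp point (between the pads) lies 19 mm behind it; z points along the fingers, y is the line along which they close (so a half turn about z gives the same grasp; the last joint's range is limited). The gripper opens to 85 mm and grips with 20 to 120 N. Pads are 22 mm wide; open, the fingers measure 114 mm over their backs; the gripper's body (76 mm by 85 mm) begins 54 mm behind the grasp point. The pads swing forward as they close: fully open they stand 13 mm farther back than shut.
Start: joints at [69.775, 23.554, -0.728, 91.456, 0.321, 64.991, -4.71], TCP at [0.176, -0.6, 0.231] pointing down, gripper open.
Joint ranges: [-169.25, 169.25], [-16.82, 113.86], [-84.01, 82.57], [7.8, 145.47], [-59.2, 239.2], [7.22, 106.19], [-163.78, 163.78]. Speed limits (degrees/s): [136.94, 136.94, 172.46, 172.46, 180, 180, 180].

### API

Orientations are given as [roll, pitch, yaw] about the fixed x, y, z axes, in that order (R = Rz(yaw) Ry(pitch) Rx(roll)).
In Python, from workcell import r, capture, order gives the robot as it stands.
- The arm moves only by the shell command python3 -m jog 'ROWS' [OPENING] [FORCE]. ROWS is a JSON object of lists of equal length, an entry for each row: "offset": the shift along the tool's x, y, z in mm, a list of three; "turn": the turn about the tool's z in degrees. A call has 1 to 20 rows; each row is the pose to reach, as a shift and turn from the pose commanded when the call began, along the tool's axes at that moment; what a row does not reach only later rows make up. A row lasts 1/10 s, in which the tool goes at most 50 mm and 8.59 degrees, less where a joint would pass 70% of its speed; a pose out of reach is approached as far as the arm can. A call with a gripper value outside its range is refused whole. OPENING is the opening, from -1 (shut) to 1 (fully open), set as the call begins (- or left out, the last holds). The fingers move at their own pace and stop on an object; FORCE is the grip in N (left out, the last holds). Time passes only in rows, so rows that repeat a pose let the fingers close. It gives the time, the measured TCP pose, the force, the opening and the grip force at its end, in the units of the state.
- r.get_state(): the state, without advancing time (a new reading comes with each control period).
- capture(name): name is "scene" or "top" or "wrist"; returns a dict with "frame" (384x512x3 uint8, red, green, blue), "fov_y" (degrees; the focal length in pixels is half the picture's height over the tangent of half this angle, whatever the lens; pixels are square), "cx", "cy" (the principal point, pixels), "xyz" and "rotation" of the camera in the world. Camera axes: x right, y up, looking along -z (the intrinsics and any distortion apply to the point x, -y, -z); pixel columns grow to the right and rows downward; lengths in m; the calibration is good to about 2 mm. A picture is of the moment at which its call begins. There is no depth.
- order.finish_job(): hands the job in; it is judged then, once.
The state is a dict: "time_s": time; "q": joint angles; "joint_vel": joint speeds; "joint_efforts": joint torques, N m; "tool_pos": TCP position; "eef_rot": TCP orientation; "ft_force": force on the tool from outside, world axes, zero at the start; "wrist_torque": the same for the moment, N m; "opening": finger opening in m; "grasp_force": force on a finger pad.
Only numpy, scipy, OpenCV 4.12 (cv2) and the standard library are available. Lean on these libraries where they do the work, as an engineer would, in place of code of your own. Each camera call takes 0.05 s, during which the arm holds its last target. There are 200 camera calls.

### The job

Reset the depth stop on the sloping grey stop head: slacken the jam nut by swinging its lever right over to the loose stop pin, turn the black knurled adjuster knob above it until the dial pointer lines up with the small limit tab, then swing the lever fully back against the tight stop pin without losing the setting. Never turn the knob while the nut is tight, and leave everything else on the bench as it stands.

Things in the scene. Friction and masses are not known exactly. Their poses are not given: they have to be found in the camera images.
- stop_head: fixed stop head: grey wedge housing 147 x 250 x 122 mm on a dark base plate 165 x 280 x 10 mm; origin at the underside's centre, z up, low front edge at its -x, facing the robot. The top face slopes up towards its +x at 35 degrees; screw and jam nut stand on its left half (+y), a round glazed dial on its right half. Point axis_foot is at (-10, 45, 75.8) mm in this frame.
- axis_foot (a point): where the adjuster screw's axis leaves the sloping face; its frame: z along the screw axis out of the face (35 degrees from vertical, leaning towards the robot), x uphill along the face, y to the left. All angles and turns below are as seen looking at the face, against this z.
- dial_centre (a point): centre of the dial on the face, 107 mm to the right of axis_foot (along its -y); the dial is 92 mm across, its dark rim 6 mm high; pointer and tab lie under the glass and cannot be touched
- rod_end (a point): end of the stop rod that sticks out of the housing's left side, 10 mm thick with a 22 mm disc, 50 mm up; it moves out 6 mm per rad of the adjuster
- knob_grip (a point): grip point of the adjuster knob, on the screw's axis 44 mm out from the face. The knob is a black knurled cylinder 37 mm across and 20 mm tall, from 29 to 49 mm out from the face, on a bare 12 mm stem. It turns about the z axis of axis_foot and does not move along it.
- adjuster (a joint): turn of the adjuster knob in rad, 0 to 2.4, growing clockwise; 1 rad turns the pointer 0.8 rad clockwise. It turns lightly (0.12 N m) and stays where it is left, but its thread is spoilt if it is turned while the nut is tight (within 0.2 rad of it). The wanted setting is always clockwise of the start, by 0.6 to 2.1 rad of knob, so it may need two grasps.
- handle_grip (a point): grip point on the handle at the end of the nut's lever: an upright round black post 14 mm thick, parallel to the screw's axis, 72 mm from it, from 11 to 42 mm out from the face; this point lies 32 mm out. The steel hexagon nut (29 mm across, 14 mm high) is on the face under the knob; its lever arm is 11 mm wide, 4 to 11 mm above the face.
- jam_nut (a joint): turn of the nut in rad: 0 = tight, lever at the tight stop pin, 120 degrees counter-clockwise from uphill (left, a little downhill); grows counter-clockwise to 1.396 = fully loose, at the loose pin, 200 degrees from uphill (downhill, a little right). Takes 0.3 N m, stays where left, does not move axially or turn the screw. Pins: 7 mm thick, 13 high, 44 from the axis.
- pointer_tip (a point): end of the black dial pointer, 36 mm from the dial's centre, under the glass
- pointer (a joint): angle of the dial pointer in rad, clockwise (looking at the face) from 55 degrees left of uphill; 0.8 x adjuster
- tab_tip (a point): the inner point of the black limit tab, a stepped wedge 11 mm wide and 10 mm long at the rim of the dial, under the glass, also 36 mm from the dial's centre; when the setting is right the pointer's end lies on it
- tab (a joint): angle of the limit tab in rad, on the same scale as pointer; it stays put
- etchant: brown dropper bottle 46 x 46 x 120 mm, bystander; origin at its underside's centre
- loupe: black and clear loupe 46 x 46 x 34 mm, bystander; origin at its underside's centre
- test_block: steel disc 60 mm across, 16 mm high, bystander; origin at its underside's centre
- slug: steel cylinder 32 mm across, 20 mm high, bystander; origin at its underside's centre

How it is judged (in metres and radians):
On the way, in this order (a step that is already met when the one before it is completed fails the run):
1. the jam nut is slackened: its lever is swung over to the loose end (joint above 1.15) (value of joint jam_nut above 1.15 rad), for 0.2 s.
2. with the nut still loose (above 0.6), the pointer's end is brought to within 3 mm of the tab's point (value of joint jam_nut above 0.6 rad and distance between pointer_tip and tab_tip below 0.003 m), for 0.3 s.
At the end, for the whole second after the job is handed in: the jam nut's lever is back at the tight stop (joint below 0.12 rad) and the pointer's end is within 3 mm of the limit tab's point (value of joint jam_nut below 0.12 rad and distance between pointer_tip and tab_tip below 0.003 m); the robot touches nothing.
It fails at once if the adjuster is turned (faster than 0.15 rad/s) while the jam nut is tight (within 0.2 rad) (value of joint jam_nut below 0.2 rad and (velocity of joint adjuster above 0.15 rad/s or velocity of joint adjuster below -0.15 rad/s)).
It fails at once if a bystander (dropper bottle, loupe, steel disc or steel cylinder) is moved more than 30 mm (distance of any of etchant, loupe, test_block, slug from where it was at the start of the episode above 0.03 m).
It also fails if it takes over 72 s, if anything falls off the work surface, if the arm or the gripper's body presses on something with over 40 N, if the wrist force passes 120 N, or if a joint passes its speed limit or range.

## Working session

There is one attempt and no reset: what is moved stays moved. The work goes in short steps, Python scripts to look and compute and a shell command to move; the robot and the scene stay as the last step left them, time stands still between calls to the robot, and variables do not carry over. Pictures are saved under pics/ and viewed, at most 10 in all, crops included, and the job is handed in when it is done.

```bash
mkdir -p pics; ls
python3 - <<'E'
from workcell import r,capture
import cv2,numpy as np
for n in ("scene","top"):
    c=capture(n); print(n,{k:np.round(v,4).tolist() for k,v in c.items() if k!="frame"})
    np.save(f"pics/{n}0.npy",c["frame"])
    cv2.imwrite(f"pics/{n}0.png",c["frame"][:,:,::-1])
print(r.get_state())
E
```

```text
pics
scene {'fov_y': 47.9318, 'cx': 259.0067, 'cy': 189.8955, 'xyz': [-0.0327, -0.3824, 0.5743], 'rotation': [54.0177, 0.1651, -52.1451]}
top {'fov_y': 53.7495, 'cx': 252.9208, 'cy': 184.2752, 'xyz': [0.3218, 0.0471, 0.9223], 'rotation': [14.2129, 0.1562, -89.748]}
{'time_s': 0.1, 'q': array([69.77474315, 23.59350813, -0.7287187 , 91.4994105 ,  0.32077582,
       64.99017148, -4.70831444]), 'joint_vel': array([-0.01319891,  0.00201752, -0.06427168, -0.15784728,  0.04214669,
        0.0125483 , -0.01091006]), 'joint_efforts': array([ 3.51533155e-03, -6.01828766e+01,  6.84711859e-01, -3.00087726e+01,
        1.40714351e-02,  6.38277386e-03,  5.75322770e-05]), 'tool_pos': array([ 0.17544453, -0.59940627,  0.23055695]), 'eef_rot': array([-1.79919136e+02,  5.50255444e-03,  1.63207844e+01]), 'ft_force': array([ 0.44389928, -0.07466917, -0.47100817]), 'wrist_torque': array([-0.01412479, -0.01782409, -0.03403467]), 'grasp_force': 0.0, 'opening': 0.08565322080837574}
```

View pics/scene0.png

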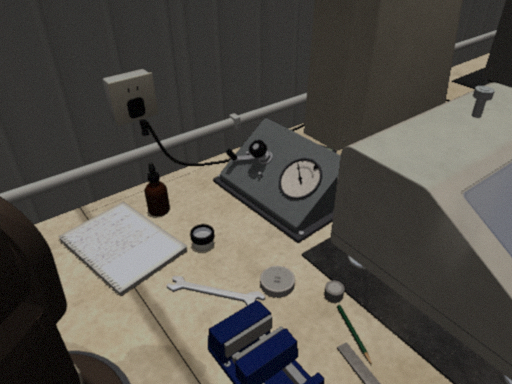

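View pics/top0.png

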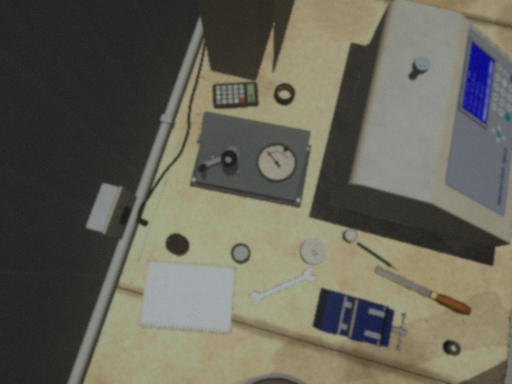

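Run:
```python
import cv2,numpy as np
a=np.load("pics/scene0.npy")[110:245,205:355];b=np.load("pics/top0.npy")[100:215,180:320]
A=cv2.resize(a,None,fx=4,fy=4,interpolation=cv2.INTER_CUBIC);B=cv2.resize(b,None,fx=5,fy=5,interpolation=cv2.INTER_CUBIC)
f=lambda i:np.clip(i.astype(float)*1.6,0,255).astype(np.uint8)[:,:,::-1]
cv2.imwrite("pics/c1.png",f(A));cv2.imwrite("pics/c2.png",f(B))
```

```text
(no output)
```

View pics/c1.png

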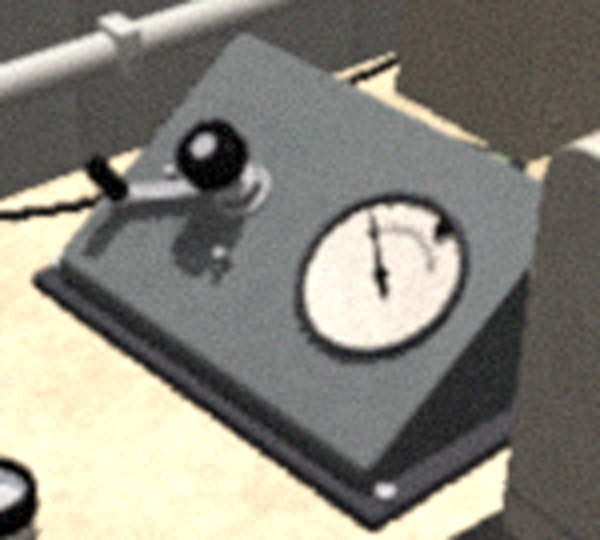

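View pics/c2.png

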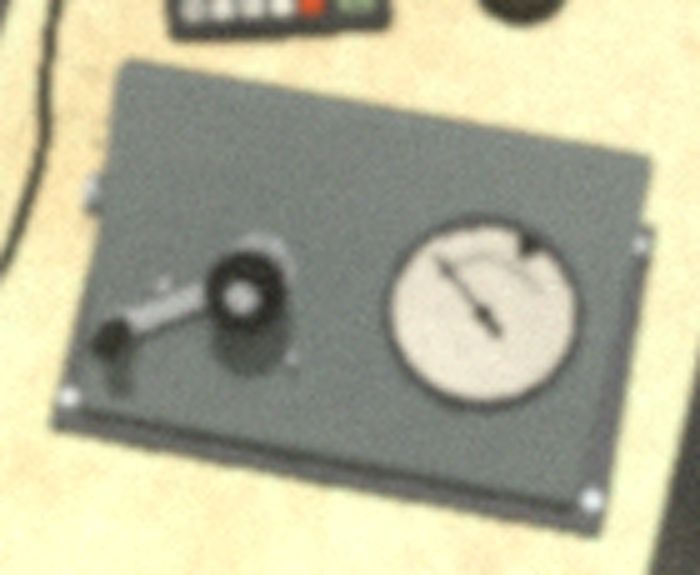

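```bash
cat > h.py <<'E'
import numpy as np
from scipy.spatial.transform import Rotation as Ro
CAM={"scene":(47.9318,259.0067,189.8955,[-0.0327,-0.3824,0.5743],[54.0177,0.1651,-52.1451]),
"top":(53.7495,252.9208,184.2752,[0.3218,0.0471,0.9223],[14.2129,0.1562,-89.748])}
def proj(cam,P):
    f,cx,cy,x,r=cam; f=192/np.tan(np.radians(f/2))
    p=Ro.from_euler("xyz",r,degrees=True).inv().apply(np.atleast_2d(P)-x)
    return np.c_[cx-f*p[:,0]/p[:,2],cy+f*p[:,1]/p[:,2]]
def ray(cam,uv):
    f,cx,cy,x,r=cam; f=192/np.tan(np.radians(f/2)); uv=np.atleast_2d(uv)
    d=np.c_[(uv[:,0]-cx)/f,-(uv[:,1]-cy)/f,-np.ones(len(uv))]
    return np.array(x),Ro.from_euler("xyz",r,degrees=True).apply(d)
F0=np.array([-.010,.045,.0758]); RA=Ro.from_euler("y",-35,degrees=True)  # face frame in head
def face(p): return F0+RA.apply(p)          # axis_foot frame -> head frame
def world(h,p): return Ro.from_euler("z",h[2]).apply(p)+[h[0],h[1],0]
def onface(h,cam,uv,out=0):  # pixel -> axis_foot-frame point on plane 'out' above face
    x,d=ray(cam,uv); W=Ro.from_euler("z",h[2])*RA; o=world(h,F0)
    a=W.inv().apply(x-o); b=W.inv().apply(d)
    return a+b*((out-a[2])/b[:,2])[:,None]
E
python3 - <<'E'
from h import *
from scipy.optimize import least_squares
pts=dict(kn=face([0,0,.049]),dial=face([0,-.107,.003]),h=face([-.036,.06235,.042]),pl=[-.0825,.14,0],pr=[-.0825,-.14,0])
obs={"scene":dict(kn=(205,145),dial=(382,276),h=(99,163),pl=(35,283),pr=(375,528)),
"top":dict(kn=(240,297),dial=(485,310),h=(107,337),pl=(52,430),pr=(598,537))}
cr={"scene":(205,110,4),"top":(180,100,5)}
px=lambda c,u:(np.array(u)+.5)/cr[c][2]-.5+np.array(cr[c][:2])
K=list(pts);P=np.array([pts[k] for k in K])
def res(h,full=False):
    e={c:proj(CAM[c],world(h,P))-[px(c,obs[c][k]) for k in K] for c in obs}
    return e if full else np.concatenate([v.ravel() for v in e.values()])
s=least_squares(res,[.6,0,0],loss="soft_l1");h=s.x
print(h,np.degrees(h[2]),K);print({c:v.round(1).tolist() for c,v in res(h,True).items()})
for c in obs:
    q=onface(h,CAM[c],[px(c,u) for u in ([(374,215),(437,235)] if c=="scene" else [(437,260),(525,250)])],.003)-[0,-.107,0]
    print(c,"dist mm",1e3*np.hypot(q[:,0],q[:,1]),"cw deg from uphill",np.degrees(np.arctan2(-q[:,1],q[:,0])))
for c in obs: # plane checks
    x,d=ray(CAM[c],[px(c,obs[c][k]) for k in("pl","pr")]);g=x-d*(x[2]/d[:,2:]);print(c,g.round(4).tolist(),np.linalg.norm(g[0]-g[1]))
np.save("head.npy",h)
print("foot",world(h,F0),"knobgrip",world(h,face([0,0,.044])),"handle",world(h,face([-.036,.06235,.032])))
E
```

```text
[ 0.61113335  0.05463526 -0.21182873] -12.136892317107543 ['kn', 'dial', 'h', 'pl', 'pr']
{'scene': [[-0.1, 0.5], [-0.5, 0.1], [-0.6, -0.7], [2.2, -0.4], [1.2, 1.2]], 'top': [[0.2, 0.3], [-0.5, 1.5], [-1.5, 0.7], [0.0, -3.3], [0.3, -1.3]]}
scene dist mm [37.49653155 35.30179468] cw deg from uphill [-46.51727559  19.0753546 ]
top dist mm [34.61279358 38.0459762 ] cw deg from uphill [-48.90768262  19.44117658]
scene [[0.5556, 0.2119, 0.0], [0.5025, -0.0612, 0.0]] 0.27820243793348914
top [[0.5514, 0.2086, 0.0], [0.4978, -0.0641, 0.0]] 0.27782834731271566
foot [0.61081804 0.1007319  0.0758    ] knobgrip [0.58614478 0.10603801 0.11184269] handle [0.57715249 0.17174735 0.08136411]
```

```bash
cat >> h.py <<'E'
def off(st,P,yaw):
    """world target TCP (vertical tool) -> offset mm in the tool axes, turn deg"""
    R=Ro.from_euler("xyz",st["eef_rot"],degrees=True)
    d=R.inv().apply(np.atleast_2d(P)-st["tool_pos"])*1e3
    return d.round().tolist(), round((st["eef_rot"][2]-yaw+180)%360-180,1)
E
python3 -m jog '{"offset":[[0,0,-40],[0,0,-80],[20,-30,-120],[40,-60,-150],[65,-95,-170],[90,-130,-190],[115,-170,-190],[140,-205,-190],[165,-240,-190],[190,-280,-190],[215,-315,-190],[240,-350,-190],[260,-380,-190],[284,-417,-190],[284,-417,-190],[284,-417,-190],[284,-417,-190],[284,-417,-190],[284,-417,-190],[284,-417,-190]],"turn":[-8,-16,-24,-32,-40,-48,-56,-64,-72,-80,-88,-96,-104,-112,-120,-128,-133,-133,-133,-133]}' -1 30
python3 - <<'E'
from h import *
from workcell import r,capture
import cv2
st=r.get_state();print(st["tool_pos"],st["eef_rot"],st["q"].round())
h=np.load("head.npy")
W=Ro.from_euler("z",h[2])*RA
post=lambda a,o:world(h,face([.072*np.cos(np.radians(a)),.072*np.sin(np.radians(a)),o]))
for o in(.03,.035):print(o,post(120,o),post(200,o),post(200,.042))
c=capture("wrist");cv2.imwrite("pics/w1.png",c["frame"][:,:,::-1])
print({k:np.round(v,4).tolist() for k,v in c.items() if k!="frame"})
E
```

```text
time_s: 2.1
tool_pos: [0.3309, -0.1198, 0.4212]
eef_rot: [-180.0, -0.0, 149.2]
ft_force: [1.2, 0.5, -0.5]
opening: -0.0005
grasp_force: 0.0
[ 0.33090514 -0.11982457  0.42119746] [-1.79996651e+02 -1.08611084e-02  1.49194088e+02] [ 48. -10. -29. 104.  -5.  85.  79.]
0.03 [0.57827481 0.17150991 0.07972581] [0.53463461 0.09192707 0.0615676 ] [0.52790554 0.09337419 0.07139743]
0.035 [0.57547103 0.17211288 0.08382157] [0.53183083 0.09253003 0.06566336] [0.52790554 0.09337419 0.07139743]
{'fov_y': 64.8048, 'cx': 253.1893, 'cy': 192.8024, 'xyz': [0.2636, -0.0792, 0.5649], 'rotation': [-18.0371, -0.0478, 59.1708]}
```

Run:
```python
from h import *
from workcell import r
st=r.get_state()
print(off(st,[[.5915,.197,.421],[.5915,.197,.20]],149))
```

```text
([[-62.0, 406.0, 0.0], [-62.0, 406.0, 221.0]], np.float64(0.2))
```

```bash
python3 -m jog '{"offset":[[-6,41,0],[-12,81,0],[-19,122,0],[-25,162,0],[-31,203,0],[-37,244,0],[-43,284,0],[-50,325,0],[-56,365,0],[-62,406,0],[-62,406,45],[-62,406,90],[-62,406,135],[-62,406,180],[-62,406,221],[-62,406,221],[-62,406,221]],"turn":[0,0,0,0,0,0,0,0,0,0,0,0,0,0,0,0,0]}' -1 30
python3 - <<'E'
from h import *
from workcell import r,capture
import cv2
st=r.get_state();print(st["tool_pos"],st["eef_rot"],st["q"].round())
h=np.load("head.npy")
c=capture("wrist");im=np.clip(c["frame"].astype(float)*1.5,0,255).astype(np.uint8)[:,:,::-1].copy()
cam=(c["fov_y"],c["cx"],c["cy"],c["xyz"],c["rotation"]);print(cam)
P=np.array([face([-.036,.06235,.042]),face([0,0,.049]),face([0,-.107,.003]),face([0,0,0]),[-.0825,.14,0]])
for p in proj(cam,world(h,P)): print(p);cv2.drawMarker(im,tuple(int(v) for v in p),(0,0,255),0,10)
cv2.imwrite("pics/w2.png",im)
E
```

```text
time_s: 3.85
tool_pos: [0.5917, 0.1977, 0.2008]
eef_rot: [-180.0, -0.1, 149.3]
ft_force: [0.4, 0.5, 1.3]
opening: -0.0001
grasp_force: 0.0
[0.59168294 0.19770512 0.20080895] [-1.79992617e+02 -6.03153667e-02  1.49265404e+02] [  9.  33. -47.  91.  25.  67.  16.]
(64.80482760774873, 253.18925239986282, 192.80243634966752, array([0.52445507, 0.23821362, 0.34460792]), array([-1.79886958e+01, -4.23108346e-02,  5.92441657e+01]))
[216.49373629 183.07824951]
[154.12674215 242.28888656]
[ 80.13451461 277.48092901]
[178.44953033 247.67200653]
[246.67974675 136.90121532]
```

View pics/w2.png

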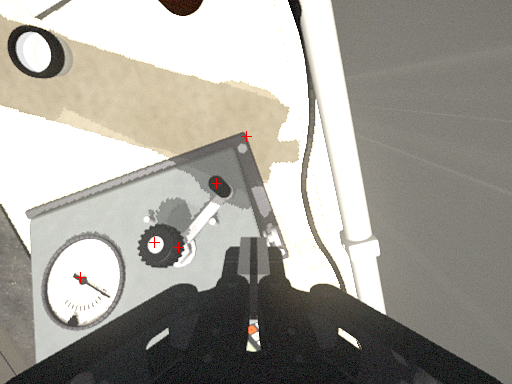

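Run:
```python
from h import *
from workcell import r
st=r.get_state();h=np.load("head.npy")
post=lambda a,o:world(h,face([.072*np.cos(np.radians(a)),.072*np.sin(np.radians(a)),o]))
n=np.array([-.515,-.857,0])
P=[post(120,.033)-n*.029]+[post(a,.033)-n*.022 for a in range(120,201,8)]+[post(202,.033)-n*.021]
print(off(st,P,149))
```

```text
([[0.0, -2.0, 120.0], [0.0, -9.0, 120.0], [5.0, -17.0, 125.0], [8.0, -25.0, 129.0], [11.0, -34.0, 133.0], [12.0, -43.0, 136.0], [13.0, -53.0, 138.0], [12.0, -63.0, 140.0], [10.0, -73.0, 141.0], [6.0, -82.0, 141.0], [2.0, -91.0, 140.0], [-3.0, -100.0, 138.0], [-5.0, -103.0, 138.0]], np.float64(0.3))
```

```bash
python3 -m jog '{"offset":[[0,-2,40],[0,-2,80],[0,-2,105],[0,-2,120],[0,-2,120],[0,-9,120],[5,-17,125],[8,-25,129],[11,-34,133],[12,-43,136],[13,-53,138],[12,-63,140],[10,-73,141],[6,-82,141],[2,-91,140],[-3,-100,138],[-5,-103,138],[-5,-103,138],[-5,-103,138]],"turn":[0,0,0,0,0,0,0,0,0,0,0,0,0,0,0,0,0,0,0]}' -1 30
python3 - <<'E'
from h import *
from workcell import r,capture
import cv2
c=capture("wrist");im=np.clip(c["frame"].astype(float)*1.3,0,255).astype(np.uint8)[:,:,::-1]
d=capture("top")["frame"][100:215,180:320];d=cv2.resize(np.clip(d*1.5,0,255).astype(np.uint8),None,fx=3.3,fy=3.3,interpolation=2)[:,:,::-1]
o=np.zeros((384+0,512,3),np.uint8);o[:d.shape[0],:d.shape[1]]=d[:384,:512]
cv2.imwrite("pics/w3.png",cv2.resize(np.hstack([im,o]),(800,300)))
E
```

```text
time_s: 5.8
tool_pos: [0.5434, 0.1067, 0.0628]
eef_rot: [180.0, 0.1, 149.3]
ft_force: [-0.0, 2.2, 3.7]
opening: 0.0002
grasp_force: 1.7
```

View pics/w3.png

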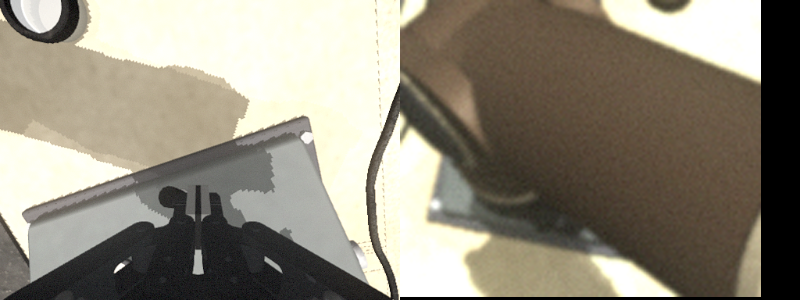

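```bash
python3 -m jog '{"offset":[[-1,-2,0],[-2,-5,0],[-2,-5,0],[-2,-5,0]],"turn":[0,0,0,0]}' -1 30
```

```text
time_s: 6.3
tool_pos: [0.5434, 0.106, 0.063]
eef_rot: [179.6, -0.0, 149.5]
ft_force: [2.7, 13.3, 0.1]
opening: 0.0001
grasp_force: 6.1
```

```bash
python3 -m jog '{"offset":[[0,6,0],[0,12,0],[0,12,-40],[0,12,-80],[0,12,-120],[0,12,-120]],"turn":[0,0,0,0,0,0]}' -1 30
python3 - <<'E'
from h import *
from workcell import r
st=r.get_state();h=np.load("head.npy")
k=world(h,face([0,0,.039]))+[.001,.0015,0];print(k)
print(st["q"].round(),off(st,[k+[0,0,.06],k-[0,0,.019]],167.9+30))
E
```

```text
time_s: 6.9
tool_pos: [0.5508, 0.1121, 0.1869]
eef_rot: [179.8, 0.3, 149.3]
ft_force: [0.1, 0.4, -0.7]
opening: -0.0002
grasp_force: 0.0
[0.58994856 0.10693504 0.10774693]
[ 20.  28. -50. 101.  24.  62.  22.] ([[-36.0, 15.0, 19.0], [-36.0, 15.0, 98.0]], np.float64(-48.6))
```

```bash
python3 -m jog '{"offset":[[-9,4,0],[-18,8,0],[-27,11,0],[-36,15,0],[-36,15,10],[-36,15,19],[-36,15,19],[-36,15,19]],"turn":[-8,-16,-24,-32,-40,-48,-48.6,-48.6]}' 0.5 30
python3 - <<'E'
from h import *
from workcell import r,capture
import cv2
st=r.get_state();h=np.load("head.npy")
k=world(h,face([0,0,.039]))+[.001,.0015,0]
print(st["q"].round(),off(st,[k-[0,0,.019]],197.9))
c=capture("wrist");im=np.clip(c["frame"].astype(float)*1.3,0,255).astype(np.uint8)[:,:,::-1].copy()
cam=(c["fov_y"],c["cx"],c["cy"],c["xyz"],c["rotation"])
P=np.array([face([.072*np.cos(3.49),.072*np.sin(3.49),.042]),face([0,0,.049]),face([0,-.107,.003])])
for p in proj(cam,world(h,P)): print(p);cv2.drawMarker(im,tuple(int(v) for v in p),(0,0,255),0,10)
cv2.imwrite("pics/w4.png",im)
E
```

```text
time_s: 7.7
tool_pos: [0.5867, 0.1055, 0.1625]
eef_rot: [180.0, -0.1, -162.3]
ft_force: [0.7, 1.0, 0.6]
opening: 0.0641
grasp_force: 0.0
[ 25.  37. -58.  97.  34.  66.  65.] ([[-4.0, 0.0, 74.0]], np.float64(-0.2))
[261.75610179 120.43546519]
[256.57789959 212.02068337]
[117.24903553 156.81283551]
```

View pics/w4.png

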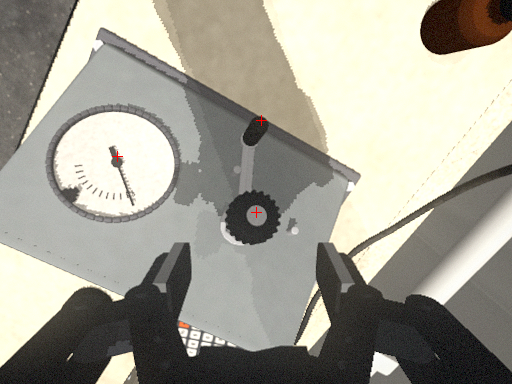

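```bash
python3 -m jog '{"offset":[[-5,-2,0],[-5,-2,30],[-5,-2,55],[-5,-2,74],[-5,-2,74],[-5,-2,74]],"turn":[0,0,0,0,0,0]}' 0.5 40
python3 -m jog '{"offset":[[0,0,0],[0,0,0],[0,0,0],[0,0,0],[0,0,0],[0,0,0],[0,0,0]],"turn":[0,0,0,0,0,0,0]}' -1 40
```

```text
time_s: 8.35
tool_pos: [0.5928, 0.1061, 0.0898]
eef_rot: [180.0, 0.0, -162.1]
ft_force: [0.5, 0.3, 0.8]
opening: 0.0643
grasp_force: 0.0
time_s: 9.05
tool_pos: [0.5931, 0.1069, 0.0912]
eef_rot: [180.0, 0.1, -162.1]
ft_force: [-2.3, 0.8, 6.3]
opening: 0.0375
grasp_force: 39.3
```

```bash
python3 -m jog '{"offset":[[0,0,0],[0,0,0],[0,0,0],[0,0,0],[0,0,0],[0,0,0],[0,0,0],[0,0,0],[0,0,0],[0,0,0],[0,0,0],[0,0,0],[0,0,0],[0,0,0]],"turn":[5,10,15,20,25,30,35,40,45,50,55,60,60,60]}' -1 40
python3 - <<'E'
from workcell import r,capture
import cv2,numpy as np
c=capture("wrist");d=capture("scene")
np.savez("pics/g1.npz",w=c["frame"],s=d["frame"])
a=cv2.resize(c["frame"],(400,300));b=cv2.resize(d["frame"][140:220,260:350],(400,356),interpolation=2)[:300]
cv2.imwrite("pics/w5.png",np.clip(np.hstack([a,b])*1.3,0,255).astype(np.uint8)[:,:,::-1])
E
```

```text
time_s: 10.45
tool_pos: [0.5931, 0.1032, 0.0914]
eef_rot: [-179.9, 0.2, 137.8]
ft_force: [-5.3, -10.0, 13.2]
opening: 0.0359
grasp_force: 84.5
```

View pics/w5.png

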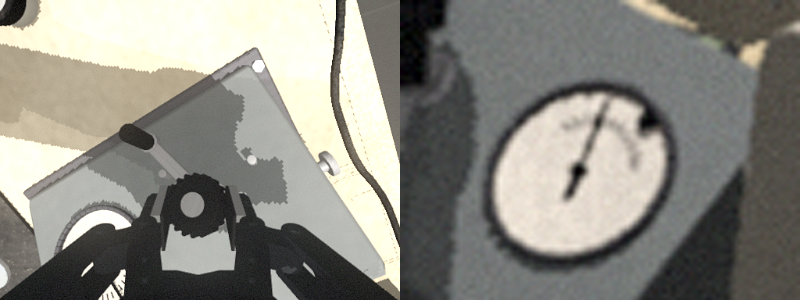

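```bash
cat > dial.py <<'E'
from h import *
import cv2
def dial(frame,cam):
    h=np.load("head.npy")
    g=cv2.cvtColor(frame,cv2.COLOR_RGB2GRAY).astype(int)
    v,u=np.mgrid[:384,:512]; q=onface(h,cam,np.c_[u.ravel(),v.ravel()],.003)-[0,-.107,0]
    inn=np.hypot(q[:,0],q[:,1]).reshape(g.shape)<.06
    m=((g>110)&inn).astype(np.uint8)
    c=max(cv2.findContours(m,0,1)[0],key=cv2.contourArea)
    (x,y),_,_=cv2.fitEllipse(cv2.convexHull(c))
    q=q-(onface(h,cam,[(x,y)],.003)[0]-[0,-.107,0]); R=1e3*np.hypot(q[:,0],q[:,1]); A=np.degrees(np.arctan2(-q[:,1],q[:,0]))
    w=np.clip(110-g.ravel(),0,None); 
    def blob(lo,hi,a,b):
        s=(R>lo)&(R<hi)&(A>a)&(A<b)
        return (A[s]*w[s]).sum()/max(w[s].sum(),1), w[s].sum()
    prof=[(a,*[int(w[(R>lo)&(R<hi)&(abs(A-a)<2.5)].mean()) for lo,hi in((10,24),(24,34),(34,40))]) for a in range(-70,71,5)]
    return (x,y),prof,blob
E
python3 - <<'E'
from dial import *
for n,f in(("t0",np.load("pics/scene0.npy")),("t1",np.load("pics/g1.npz")["s"])):
    c,p,b=dial(f,CAM["scene"]);print(n,c);print(p)
E
```

```text
dial.py:16: RuntimeWarning: Mean of empty slice.
  prof=[(a,*[int(w[(R>lo)&(R<hi)&(abs(A-a)<2.5)].mean()) for lo,hi in((10,24),(24,34),(34,40))]) for a in range(-70,71,5)]
  ret = ret.dtype.type(ret / rcount)
Traceback (most recent call last):
  File "dial.py", line 16, in dial
    prof=[(a,*[int(w[(R>lo)&(R<hi)&(abs(A-a)<2.5)].mean()) for lo,hi in((10,24),(24,34),(34,40))]) for a in range(-70,71,5)]
               ~~~^^^^^^^^^^^^^^^^^^^^^^^^^^^^^^^^^^^^^^^^
ValueError: cannot convert float NaN to integer
```

```bash
cat > dial.py <<'E'
from h import *
import cv2
def dial(frame,cam,thr=110,S=4):
    h=np.load("head.npy")
    g=cv2.resize(cv2.cvtColor(frame,cv2.COLOR_RGB2GRAY),None,fx=S,fy=S,interpolation=cv2.INTER_CUBIC).astype(int)
    v,u=np.mgrid[:g.shape[0],:g.shape[1]]; uv=(np.c_[u.ravel(),v.ravel()]+.5)/S-.5
    q=onface(h,cam,uv,.003)-[0,-.107,0]
    m=((g>thr)&(np.hypot(q[:,0],q[:,1]).reshape(g.shape)<.058)).astype(np.uint8)
    c=max(cv2.findContours(m,0,1)[0],key=cv2.contourArea)
    (x,y),_,_=cv2.fitEllipse(cv2.convexHull(c)); x,y=(x+.5)/S-.5,(y+.5)/S-.5
    d=onface(h,cam,[(x,y)],.003)[0]-[0,-.107,0]
    q=q-d; R=1e3*np.hypot(q[:,0],q[:,1]); A=np.degrees(np.arctan2(-q[:,1],q[:,0]))
    w=np.clip(thr-g.ravel(),0,None)
    def at(lo,hi,a,b):
        s=(R>lo)&(R<hi)&(A>a)&(A<b); return (A[s]*w[s]).sum()/max(w[s].sum(),1)
    prof=[(a,*[int(w[(R>lo)&(R<hi)&(abs(A-a)<2.5)].mean()) for lo,hi in((10,22),(22,32),(35,39))]) for a in range(-70,71,5)]
    return ((x,y),(d*1e3).round(1)),prof,at
E
python3 - <<'E'
from dial import *
for n,f in(("t0",np.load("pics/scene0.npy")),("t1",np.load("pics/g1.npz")["s"])):
    c,p,b=dial(f,CAM["scene"]);print(n,c);print(p)
E
```

```text
t0 ((299.8014831542969, 178.57814025878906), array([ 0.4, -0.1,  3. ]))
[(-70, 0, 0, 0), (-65, 0, 0, 0), (-60, 1, 0, 0), (-55, 9, 12, 0), (-50, 26, 46, 3), (-45, 15, 19, 0), (-40, 0, 0, 0), (-35, 0, 0, 0), (-30, 0, 0, 0), (-25, 0, 0, 0), (-20, 0, 0, 0), (-15, 0, 0, 0), (-10, 0, 0, 0), (-5, 0, 0, 0), (0, 0, 0, 0), (5, 0, 0, 0), (10, 0, 0, 18), (15, 0, 0, 83), (20, 0, 0, 88), (25, 0, 0, 41), (30, 0, 0, 2), (35, 0, 0, 0), (40, 0, 0, 0), (45, 0, 1, 0), (50, 0, 1, 0), (55, 0, 0, 0), (60, 0, 0, 0), (65, 0, 0, 0), (70, 0, 0, 0)]
t1 ((299.78851318359375, 178.60971069335938), array([ 0.3, -0.2,  3. ]))
[(-70, 0, 0, 0), (-65, 0, 0, 0), (-60, 0, 0, 0), (-55, 0, 0, 0), (-50, 0, 0, 0), (-45, 0, 0, 0), (-40, 0, 0, 0), (-35, 0, 0, 0), (-30, 0, 0, 0), (-25, 10, 15, 0), (-20, 18, 42, 3), (-15, 2, 5, 0), (-10, 0, 0, 0), (-5, 0, 0, 0), (0, 0, 0, 0), (5, 0, 0, 0), (10, 0, 0, 13), (15, 0, 0, 79), (20, 0, 0, 84), (25, 0, 0, 35), (30, 0, 0, 0), (35, 0, 0, 0), (40, 0, 0, 0), (45, 0, 0, 0), (50, 0, 0, 0), (55, 0, 0, 0), (60, 0, 0, 0), (65, 0, 0, 0), (70, 0, 0, 0)]
```

```bash
python3 -m jog '{"offset":[[0,0,0],[0,0,0],[0,0,0],[0,0,0],[0,0,0],[0,0,0],[0,0,0],[0,0,0],[0,0,0],[0,0,0],[0,0,0],[0,0,0],[0,0,0],[0,0,0],[0,0,0]],"turn":[0,0,0,0,-7,-14,-21,-28,-35,-42,-49,-56,-62,-62,-62]}' 0.35 40
python3 -m jog '{"offset":[[0,0,0],[0,0,0],[0,0,0],[0,0,0],[0,0,0],[0,0,0],[0,0,0],[0,0,0],[0,0,0],[0,0,0],[0,0,0],[0,0,0],[0,0,0],[0,0,0],[0,0,0],[0,0,0],[0,0,0],[0,0,0],[0,0,0],[0,0,0]],"turn":[0,0,0,0,0,0,5,10,15,20,25,30,35,40,45,50,55,60,60,60]}' -1 40
python3 - <<'E'
from dial import *
from workcell import capture
f=capture("scene")["frame"];c,p,b=dial(f,CAM["scene"]);print(c,[x for x in p if sum(x[1:])])
E
```

```text
time_s: 12.05
tool_pos: [0.5924, 0.1058, 0.0891]
eef_rot: [180.0, -0.0, -160.3]
ft_force: [-0.2, 0.9, -0.4]
opening: 0.0576
grasp_force: 0.0
time_s: 14.05
tool_pos: [0.5939, 0.1025, 0.0889]
eef_rot: [-179.9, 0.2, 139.8]
ft_force: [3.4, -6.7, -1.3]
opening: 0.0359
grasp_force: 88.2
((299.8062438964844, 178.58741760253906), array([ 0.3, -0.2,  3. ])) [(0, 7, 0, 0), (5, 22, 19, 0), (10, 16, 30, 47), (15, 1, 1, 89), (20, 0, 0, 82), (25, 0, 0, 34)]
```

```bash
python3 -m jog '{"offset":[[0,0,0],[0,0,0],[0,0,0],[0,0,0],[0,0,0],[0,0,0],[0,0,0],[0,0,0],[0,0,0],[0,0,0],[0,0,0],[0,0,0]],"turn":[0,0,0,0,-7,-14,-21,-28,-35,-42,-42,-42]}' 0.35 40
python3 -m jog '{"offset":[[0,0,0],[0,0,0],[0,0,0],[0,0,0],[0,0,0],[0,0,0],[0,0,0],[0,0,0],[0,0,0],[0,0,0],[0,0,0],[0,0,0],[0,0,0],[0,0,0]],"turn":[0,0,0,0,0,0,4,8,12,16,16,16,16,16]}' -1 40
cat > m.py <<'E'
from dial import *
from workcell import capture
x=[]
for i in range(3):
    c,p,b=dial(capture("scene")["frame"],CAM["scene"]); x.append((b(12,32,-70,60),b(36,40,8,32),b(15,31,-70,60)))
print(np.round(x,1),[x for x in p if sum(x[1:])])
E
python3 m.py
python3 -c "
from dial import *
c,p,b=dial(np.load('pics/scene0.npy'),CAM['scene']);print(b(12,32,-70,35),b(36,40,8,32))"
```

```text
time_s: 15.3
tool_pos: [0.5924, 0.1058, 0.0892]
eef_rot: [180.0, -0.0, -178.3]
ft_force: [-0.7, -0.3, 0.7]
opening: 0.0581
grasp_force: 0.0
time_s: 16.7
tool_pos: [0.5943, 0.1048, 0.0887]
eef_rot: [180.0, 0.2, 165.9]
ft_force: [6.9, -1.6, -7.2]
opening: 0.0357
grasp_force: 42.6
[[16.  18.  16.5]
 [16.2 18.2 16.6]
 [16.2 18.1 16.6]] [(5, 1, 0, 0), (10, 9, 0, 11), (15, 16, 32, 81), (20, 3, 22, 84), (25, 0, 0, 31)]
-49.39192453657176 18.323670111473525
```

```bash
python3 -m jog '{"offset":[[0,0,0],[0,0,0],[0,0,0],[0,0,0]],"turn":[1.5,3,3,3]}' -1 40; python3 m.py
python3 -m jog '{"offset":[[0,0,0],[0,0,0],[0,0,0],[0,0,0],[0,0,-30],[0,0,-75],[0,0,-110],[0,0,-110],[0,0,-110]],"turn":[0,0,0,0,0,0,0,0,0]}' 0.5 40; python3 m.py
python3 - <<'E'
from dial import *
from workcell import r,capture
c=capture("wrist");cv2.imwrite("pics/w6.png",np.clip(c["frame"]*1.3,0,255).astype(np.uint8)[:,:,::-1])
cam=(c["fov_y"],c["cx"],c["cy"],c["xyz"],c["rotation"])
try:
    e,p,b=dial(c["frame"],cam,130,2);print(e,b(12,32,-30,50),b(37,40,0,40),[x for x in p if sum(x[1:])])
except Exception as e: print(e)
st=r.get_state();h=np.load("head.npy");print(st["q"].round())
post=lambda a,o:world(h,face([.072*np.cos(np.radians(a)),.072*np.sin(np.radians(a)),o]))
n=np.array([.515,.857,0]) # push back
P=[post(200,.033)-n*.032+[0,0,.1],post(200,.033)-n*.032]+[post(a,.033)-n*.022 for a in range(200,119,-8)]+[post(118,.033)-n*.021]
print(off(st,P,149)); st["eef_rot"]=np.array([180,0,149.]); print(P[0]); st["tool_pos"]=P[0];print(off(st,P,149))
E
```

```text
time_s: 17.25
tool_pos: [0.5939, 0.1047, 0.089]
eef_rot: [180.0, 0.1, 162.9]
ft_force: [4.2, -3.3, -3.3]
opening: 0.036
grasp_force: 46.0
[[17.3 18.2 17.4]
 [17.4 18.2 17.6]
 [17.4 18.2 17.5]] [(5, 1, 0, 0), (10, 6, 0, 10), (15, 17, 28, 79), (20, 6, 35, 83), (25, 0, 0, 32)]
time_s: 18.3
tool_pos: [0.5928, 0.1058, 0.2]
eef_rot: [180.0, 0.1, 162.9]
ft_force: [0.5, -0.9, 0.3]
opening: 0.0638
grasp_force: 0.0
[[17.4 18.4 17.7]
 [17.3 18.3 17.5]
 [17.3 18.2 17.5]] [(5, 2, 0, 0), (10, 9, 0, 14), (15, 23, 32, 80), (20, 9, 38, 86), (25, 0, 2, 35)]
((142.43374633789062, 218.226806640625), array([5.1, 2.4, 3. ])) 21.99107174474319 22.70334244290454 [(-35, 0, 1, 0), (-30, 0, 0, 3), (-25, 0, 0, 2), (-5, 0, 1, 0), (5, 0, 1, 0), (15, 0, 0, 32), (20, 21, 31, 70), (25, 47, 31, 71), (30, 2, 0, 35), (45, 0, 1, 0), (55, 0, 1, 0)]
[ 21.  32. -51.  95.  27.  67.  36.]
([[60.0, -61.0, 34.0], [60.0, -61.0, 134.0], [57.0, -51.0, 134.0], [61.0, -42.0, 136.0], [63.0, -32.0, 136.0], [63.0, -22.0, 136.0], [63.0, -12.0, 136.0], [62.0, -2.0, 134.0], [59.0, 7.0, 132.0], [56.0, 16.0, 129.0], [51.0, 24.0, 125.0], [45.0, 32.0, 121.0], [39.0, 38.0, 116.0], [37.0, 40.0, 115.0]], np.float64(13.9))
[0.51647235 0.06486485 0.16402506]
([[0.0, 0.0, 0.0], [0.0, -0.0, 100.0], [-0.0, 10.0, 100.0], [5.0, 18.0, 102.0], [10.0, 27.0, 102.0], [13.0, 37.0, 102.0], [15.0, 47.0, 102.0], [16.0, 57.0, 100.0], [16.0, 66.0, 98.0], [14.0, 76.0, 95.0], [12.0, 85.0, 91.0], [8.0, 93.0, 87.0], [4.0, 101.0, 82.0], [2.0, 103.0, 81.0]], np.float64(0.0))
```

View pics/w6.png

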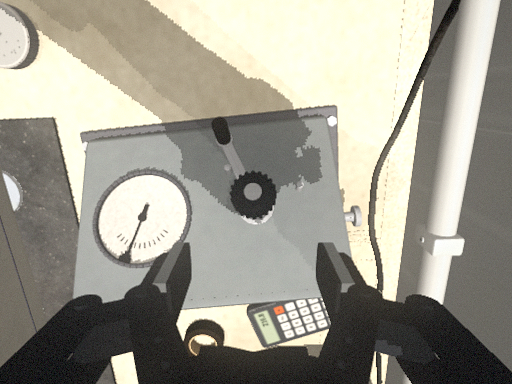

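```bash
python3 -m jog '{"offset":[[15,-15,0],[30,-30,0],[45,-45,10],[60,-61,20],[60,-61,34],[60,-61,34],[60,-61,34]],"turn":[3,6,9,12,13.9,13.9,13.9]}' -1 30
python3 -m jog '{"offset":[[0,0,40],[0,0,80],[0,0,100],[0,0,100],[0,10,100],[5,18,102],[10,27,102],[13,37,102],[15,47,102],[16,57,100],[16,66,98],[14,76,95],[12,85,91],[8,93,87],[4,100,83],[4,100,83],[4,100,83]],"turn":[0,0,0,0,0,0,0,0,0,0,0,0,0,0,0,0,0]}' -1 30; python3 m.py
```

```text
time_s: 19.2
tool_pos: [0.5172, 0.0653, 0.165]
eef_rot: [-180.0, -0.1, 149.1]
ft_force: [0.8, -0.4, 0.6]
opening: 0.0001
grasp_force: 0.0
time_s: 20.9
tool_pos: [0.5659, 0.1538, 0.083]
eef_rot: [179.9, 0.1, 149.0]
ft_force: [-1.1, 0.3, 0.4]
opening: 0.0
grasp_force: 0.3
[[17.2 18.2 17.4]
 [17.3 18.1 17.5]
 [17.3 18.1 17.5]] [(5, 2, 0, 0), (10, 8, 0, 13), (15, 20, 31, 81), (20, 7, 37, 84), (25, 0, 1, 31)]
```

Low force so far; press on until it meets the pin.

```bash
python3 -m jog '{"offset":[[-1,2,-1],[-2,4,-2],[-3,6,-3],[-3,6,-3],[-3,6,-3]],"turn":[0,0,0,0,0]}' -1 30
```

```text
time_s: 21.55
tool_pos: [0.5704, 0.1558, 0.085]
eef_rot: [-179.9, -0.0, 149.0]
ft_force: [-3.3, -2.7, 0.0]
opening: -0.0002
grasp_force: 2.3
```

```bash
python3 -m jog '{"offset":[[-1,2,-1],[-2,4,-2],[-2,4,-2],[-2,4,-2]],"turn":[0,0,0,0]}' -1 30
```

```text
time_s: 21.95
tool_pos: [0.5733, 0.1575, 0.0866]
eef_rot: [-179.8, -0.1, 149.0]
ft_force: [-6.3, -4.1, -0.3]
opening: -0.0
grasp_force: 3.7
```

```bash
python3 -m jog '{"offset":[[-1,2,-1],[-2,4,-2],[-2,4,-2],[-2,4,-2]],"turn":[0,0,0,0]}' -1 30
```

```text
time_s: 22.35
tool_pos: [0.5739, 0.1579, 0.0868]
eef_rot: [-179.4, -0.3, 149.0]
ft_force: [-13.1, -8.1, -2.4]
opening: -0.0002
grasp_force: 7.1
```

Stalled with rising force: at the tight pin. Back off, rise and check.

```bash
python3 -m jog '{"offset":[[2,-8,2],[4,-16,2],[4,-20,-30],[4,-20,-75],[4,-20,-120],[4,-20,-160],[4,-20,-160],[4,-20,-160]],"turn":[0,0,0,0,0,0,0,0]}' -1 30; python3 m.py
python3 - <<'E'
from dial import *
from workcell import capture
c=capture("wrist");im=np.clip(c["frame"]*1.3,0,255).astype(np.uint8)[:,:,::-1].copy()
cam=(c["fov_y"],c["cx"],c["cy"],c["xyz"],c["rotation"]);h=np.load("head.npy")
for a in(120,127):
    t=np.radians(a);p=proj(cam,world(h,face([.072*np.cos(t),.072*np.sin(t),.042])))[0];print(a,p);cv2.drawMarker(im,tuple(int(v) for v in p),(0,0,255),0,8)
cv2.imwrite("pics/w7.png",im)
E
```

```text
time_s: 23.15
tool_pos: [0.5657, 0.1465, 0.2507]
eef_rot: [179.8, 0.2, 149.0]
ft_force: [-0.2, 0.1, -1.4]
opening: -0.0001
grasp_force: 0.0
[[17.5 18.3 17.7]
 [17.1 18.2 17.3]
 [17.3 18.4 17.6]] [(5, 3, 0, 0), (10, 10, 0, 13), (15, 24, 34, 80), (20, 10, 40, 86), (25, 0, 2, 38)]
120 [279.0637232  167.18112148]
127 [272.50525411 162.35431181]
```

View pics/w7.png

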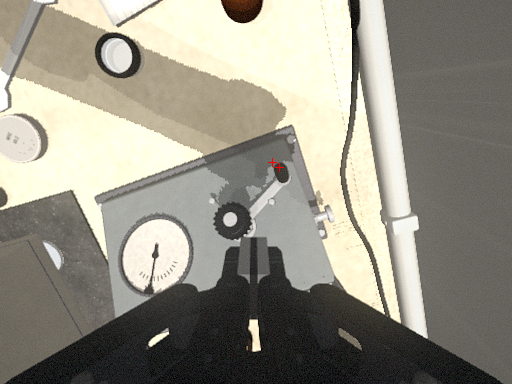

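The picture shows the lever at the tight pin (handle at about 281,172, touching the pin near 270,201). The pointer is on the tab (about 150,290).

```bash
python3 -c "
from workcell import order
print(order.finish_job())"
```

```text
the job is handed in; nothing more can be done
None
```

The job is handed in, with no verdict returned: the nut was slackened, the pointer set to within about 1° (under 1 mm) of the tab, and the lever returned to the tight pin without shifting the setting, in about 23 of the 72 s.

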